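# Fit the centrifuge rotor on its splined spindle and hold it home

## Task

Pick up the rotor with the straight bar grip and set it on the splined spindle in the bowl of the open bench centrifuge, turn it until the splines mesh so that it slides down, then push it fully home against the ejector spring. Keep holding it there: finish while your fingers still press the rotor down, as the spring lifts it again if you let go. Leave the centrifuge's other rotor and everything else on the counter where it is.

Things in the scene. Friction and masses are not known exactly. Their poses are not given: they have to be found in the camera images.
- rotor: Wanted rotor: aluminium, 0.3 kg, loose, upright on the counter. Origin: centre of its underside, z up its axis. Drum 52 mm wide, z 0-26; disc 92 mm wide, z 26-38 with eight dark holes; bar grip on top. Socket below: round mouth 31 mm wide, 8 mm deep, then up to z 26 four slots 10 mm wide along its +x, -x, +y, -y axes: it meshes in four positions a quarter turn apart.
- rotor_grip (a point): Centre of the rotor's straight upright bar grip, on the rotor's axis, 56 mm above its underside. The bar is 44 mm long along the rotor's x axis, 14 mm thick along y, and reaches from 38 to 74 mm above the underside; so it lies along one pair of the hidden slots.
- spindle_top (a point): Centre of the top end of the steel spindle in the centrifuge's bowl, z up. The spindle is an upright cross of four splines along this point's +x, -x, +y, -y axes, 7 mm wide, 28 mm from tip to tip, 24 mm tall. It stands at any angle; the motor's brake holds it (slips at 0.25 N m). While the splines are unmeshed, the rotor's underside rests 8 mm below this point and the rotor can be turned.
- spindle_home (a point): Foot of the spindle, on its axis 24 mm below its top end, level with the fixed hub on which the rotor's underside rests when home. The rotor slides down 16 mm from unmeshed to home; meshed, it has about 1.5 mm play sideways and 6 degrees in turning.
- ejector (a joint): Brass spring disc, 43 mm wide, round the spindle's foot: 0 = up, its top 7 mm above the hub; grows in m as the rotor pushes it down, 0.007 when the rotor is home. Spring 4.5 N at first, about 11 N at home, more than the rotor's weight.
- centrifuge: White bench centrifuge with its lid off, fixed to the counter, 190 x 190 mm and 85 mm tall. Origin: centre of its underside on the counter, z up, its control panel facing -x. The round bowl in the top is 124 mm wide, its floor 45 mm above the counter; the spindle stands on the centrifuge's axis, top end 84 mm above the counter.
- other_rotor: The other rotor, not wanted: aluminium, 72 mm diameter with six holes and a round mushroom knob (28 mm wide, top at 58 mm) in place of the bar grip. Origin: centre of its underside. Leave it.
- tube_rack: White rack of small sample tubes, 70 x 160 mm, 41 mm tall with tubes. Origin: centre of underside. Leave it.
- spray_can: White plastic bottle with grey cap, 52 mm diameter, 130 mm tall. Origin: centre of underside. Leave it.
- steel_bowl: Small steel bowl, 110 mm wide, 40 mm tall. Origin: centre of underside. Leave it.
- bowl_lid: Flat grey lid disc, 124 mm wide, 10 mm thick, lying on the counter. Origin: centre of underside. Leave it.
- gel_jar: White jar, 60 mm diameter, 60 mm tall. Origin: centre of underside. Leave it.
- screwdriver: Black-handled screwdriver, 170 mm long, lying on the counter along its x axis. Leave it.
Not all that is in view belongs to the job. Leave any green look-alike of the rotor alone.

How it is judged:
By the outcome, as a careful person would: the job done as asked, in the order asked, and still so for the second after the job is handed in, while the arm keeps its last pose, push and grip.
It also fails if it takes over 42 s, if anything falls off the work surface, if the arm or the gripper's body presses on something with over 40 N, if the wrist force passes 120 N, or if a joint passes its speed limit or range.

## Robot

A 6-joint arm with a two-finger parallel gripper is mounted at the origin on the work surface. World frame = base frame: x ahead of the robot, y to its left, z up, the work surface at z = 0. Lengths are in m, angles in rad, forces in N, time in s.
With the tool pointing down it reaches from about 0.375 to 0.9 m from the base axis. Payload 3.1 kg.
Tool frame: the origin (TCP) lies between the finger pads; the fingertips stand 11 mm ahead of it and the grasp point (between the pads) lies 8 mm behind it; z points along the fingers, y is the direction in which the jaws open and shut (so a half turn about z gives the same grasp; the last joint's range is limited). The gripper opens to 85 mm and grips with 20 to 120 N. Pads are 22 mm wide; open, the fingers measure 114 mm over their backs; the gripper's body (76 mm by 85 mm) begins 54 mm behind the grasp point. The pads swing forward as they close: fully open they stand 13 mm farther back than shut.
Start: joints at [0.93, 0.527, 1.433, -0, 1.181, -0.178], TCP at [0.278, 0.56, 0.242] pointing down, gripper open.
Joint ranges: [-3.08, 3.08], [-0.75, 2.2], [0.22, 2.44], [-1.43, 4.57], [0, 2.65], [-2.85, 2.85]. Speed limits (rad/s): [2.79, 2.79, 3.14, 3.14, 3.14, 3.14].

## Interface

Orientations are given as a unit quaternion [x, y, z, w].
In Python, from station import manip gives the robot as it stands. The module is installed in compiled form; this text tells all that it offers.
- The arm moves only by the tool arm_command, never from a script. Its argument "rows" is a list of rows, each a list of 3 entries, a list of its own where there are three numbers: the shift along the world's x, y, z in mm, then the turn about the world's z in rad, then the closure, from -1 (fully open) to 1 (shut), so that 0 is half open. A call has 1 to 12 rows; each row shifts and turns the commanded pose from where the row before left it; what a row does not reach is not made up. A row lasts 1/8 s, in which the tool goes at most 62.5 mm and 10.7 degrees, less where a joint would pass 70% of its speed; a pose out of reach is approached as far as the arm can. A call with a gripper value outside its range is refused whole. The fingers move at their own pace and stop on an object; "squeeze" is the grip in N (left out, the last holds). Time passes only in rows, so rows that do not move let the fingers close. It gives the time, the measured TCP pose, the force and the opening at its end, in the units of the state.
- manip.sense(): the state, without advancing time (a new reading comes with each control period).
- manip.snapshot(name): name is "scene" or "top" or "wrist"; returns the picture (420x560x3 uint8, blue, green, red); there is no depth.
- manip.get_calibration(name): a dict with "fovy" (degrees; the focal length in pixels is half the picture's height over the tangent of half this angle, whatever the lens; pixels are square), "cx", "cy" (the principal point, pixels), "k1" (the pictures are not rectified: a ray, as slopes to the right and down, at radius r is drawn at 1 + k1 r^2 times it, then the intrinsics apply), "R" (3x3) and "t" (3): a world point X has camera coordinates R X + t. Camera axes: x right, y down, z forward; pixel columns grow to the right and rows downward; lengths in m; the calibration is good to about 2 mm. A picture is of the moment at which its call begins: read the wrist's pose just before it. get_calibration takes no time and is no camera call; for the wrist camera it gives the pose at the moment of the call.
- manip.sign_off(): hands the job in, once; it reports no verdict.
The state is a dict: "t": time; "q": joint angles; "qd": joint speeds; "tau": joint torques, N m; "tcp_pos": TCP position; "tool_rot": TCP orientation; "force": force on the tool from outside, world axes, zero at the start; "ft_torque": the same for the moment, N m; "finger_gap": opening from 0.0 (shut) to 1.0 (fully open).
Only numpy, scipy, OpenCV 4.12 (cv2) and the standard library are available. Lean on these libraries where they do the work, as an engineer would, in place of code of your own. Each camera call takes 0.05 s, during which the arm holds its last target.

## Working session

There is one attempt and no reset: what is moved stays moved. The work goes in short steps, Python scripts to look and compute and a tool call to move; the robot and the scene stay as the last step left them, time stands still between calls to the robot, and variables do not carry over. Pictures are saved under pics/ and viewed, and the job is handed in when it is done.

Besides the shell and the picture viewer there is one more tool, called as name(argument=value, ...), one argument or row to a line, values as JSON. arm_command: Moves the arm, as the interface text tells. Its arguments: {"type":"object","properties":{"rows":{"type":"array","items":{"type":"array"}},"squeeze":{"type":"number"}},"required":["rows"]}

```bash
mkdir -p pics
cat > h.py <<'E'
import numpy as np,cv2
from station import manip
def ray(c,u,v):
    f=210/np.tan(np.radians(c['fovy'])/2)
    p=np.array([(u-c['cx'])/f,(v-c['cy'])/f]); q=p.copy()
    for _ in range(30): q=p/(1+c['k1']*(q@q))
    R=np.array(c['R']);t=np.array(c['t'])
    return -R.T@t, R.T@np.array([q[0],q[1],1])
def plane(c,u,v,z):
    o,d=ray(c,u,v); return o+d*(z-o[2])/d[2]
def proj(c,X):
    f=210/np.tan(np.radians(c['fovy'])/2)
    x=np.array(c['R'])@np.array(X)+np.array(c['t']); s=x[:2]/x[2]; s=s*(1+c['k1']*(s@s))
    return s*f+[c['cx'],c['cy']]
E
python3 - <<'E'
from h import *
for n in ['scene','top','wrist']:
    c=manip.get_calibration(n); im=manip.snapshot(n); cv2.imwrite(f'pics/{n}0.png',im); np.save(f'pics/{n}0.npy',im)
    print(n,c)
s=manip.sense();print(s)
E
```

```text
scene {'fovy': 50.6990405765317, 'cx': 281.45357444888094, 'cy': 206.26709571128413, 'k1': -0.10922910456324661, 'R': array([[-0.38437996,  0.92295139, -0.02031696],
       [ 0.59156587,  0.2293535 , -0.77294683],
       [-0.70873258, -0.30912409, -0.63414543]]), 't': array([ 0.16945882, -0.25119611,  1.55133164])}
top {'fovy': 46.44932513049558, 'cx': 273.57008970952063, 'cy': 211.23114255432665, 'k1': -0.025772534153618187, 'R': array([[-0.0079564 , -0.99994344,  0.00705775],
       [-0.99268989,  0.00704826, -0.12048696],
       [ 0.1204304 , -0.0079648 , -0.99268982]]), 't': array([0.03500477, 0.53021842, 1.42269058])}
wrist {'fovy': 59.01625493722459, 'cx': 276.1574593101778, 'cy': 210.99462566986574, 'k1': -0.02460395348349245, 'R': array([[ 0.44488126,  0.89558727, -0.00202487],
       [ 0.86528397, -0.42924277,  0.25890983],
       [ 0.23100719, -0.11693622, -0.96589937]]), 't': array([-0.62378353, -0.03441981,  0.37903491])}
{'t': 0.15, 'q': array([ 9.30483306e-01,  5.28266410e-01,  1.43362311e+00,  5.13358222e-07,
        1.18139645e+00, -1.78485699e-01]), 'qd': array([ 0.0014524 , -0.00180715, -0.00289072, -0.0016209 ,  0.00084896,
       -0.00059628]), 'tau': array([ 9.82455531e-04, -4.42744267e+01, -1.78275490e+01, -1.74587185e-04,
        5.61131616e-03,  3.03312383e-06]), 'tcp_pos': array([0.27813017, 0.55910475, 0.24154512]), 'tool_rot': array([ 2.28867043e-01,  9.73457323e-01, -7.76594520e-04, -3.37236552e-04]), 'force': array([-0.50285325,  0.14880596, -0.33514594]), 'ft_torque': array([ 0.02753288, -0.03494316, -0.03216103]), 'finger_gap': 0.9995730191770734}
```

View pics/scene0.png

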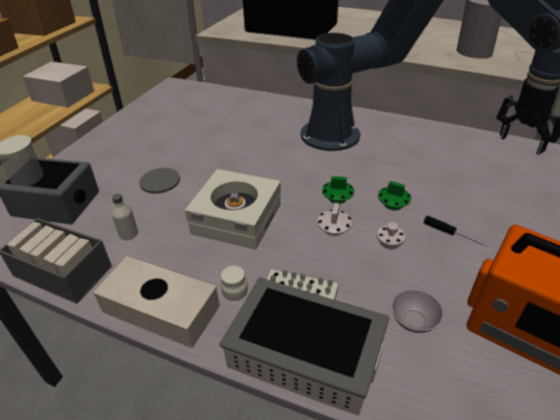

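View pics/top0.png

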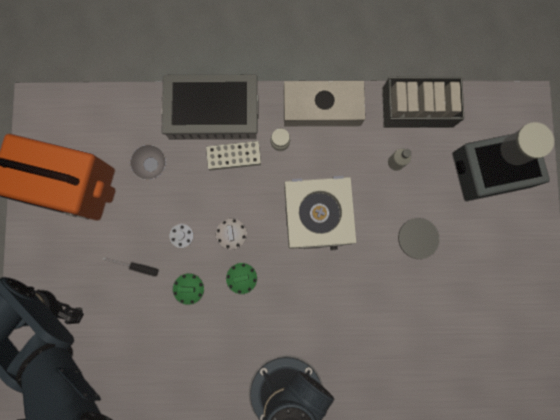

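View pics/wrist0.png

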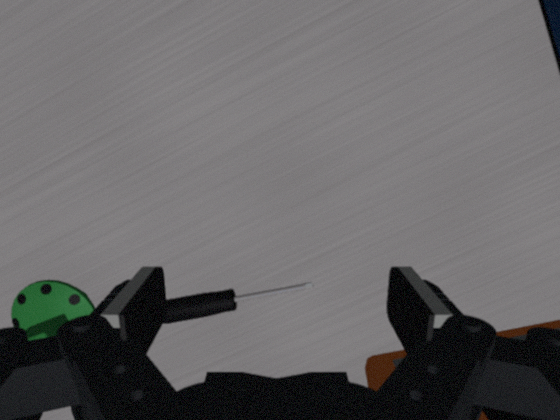

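The wanted rotor is at about (231,234) in the top view, with the centrifuge spindle at (320,213). The green look-alikes are at (241,278) and (188,289). Next I'll zoom in and measure.

Run:
```python
from h import *
c=manip.get_calibration('top'); im=np.load('pics/top0.npy')
print(plane(c,231,234,.038),plane(c,320,213,.084))
a=cv2.resize(im[205:265,200:262],None,fx=6,fy=6,interpolation=cv2.INTER_CUBIC)
b=cv2.resize(im[182:242,290:352],None,fx=6,fy=6,interpolation=cv2.INTER_CUBIC)
cv2.imwrite('pics/z1.png',np.clip(np.hstack([a,b])*1.3,0,255).astype('uint8'))
w=manip.get_calibration('wrist');s=manip.sense()
R=np.array(w['R']);print('cam pos',-R.T@w['t']-s['tcp_pos'],'fwd',R[2],'right',R[0])
```

```text
[0.46314101 0.15684563 0.038     ] [ 0.51809812 -0.10162291  0.084     ]
cam pos [-0.05836266  0.02914295  0.13233235] fwd [ 0.23117102 -0.11671632 -0.96588677] right [ 0.44488188  0.89558755 -0.00174543]
```

View pics/z1.png

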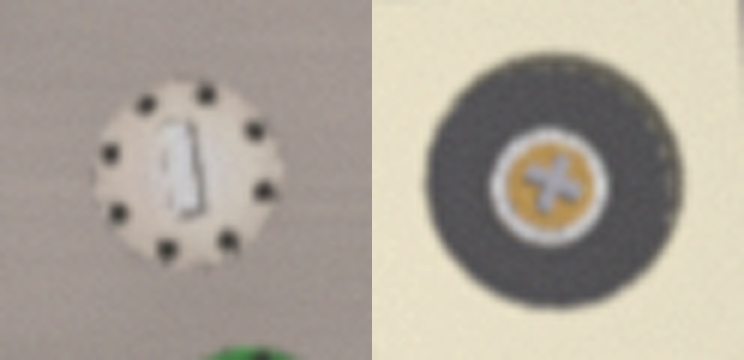

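arm_command(
  rows=[
    [[24,-40,0],0.06,-1],
    [[24,-40,0],0.06,-1],
    [[24,-40,0],0.06,-1],
    [[24,-40,0],0.06,-1],
    [[24,-40,0],0.06,-1],
    [[24,-40,0],0.06,-1],
    [[24,-40,0],0.06,-1],
    [[24,-40,0],0.06,-1],
    [[24,-40,0],0.06,-1],
    [[20,-40,0],0.04,-1],
    [[0,0,0],0,-1],
  ],
)

```text
t: 1.52
tcp_pos: [0.516, 0.1569, 0.2421]
tool_rot: [-0.057, 0.998, -0.0, 0.0]
force: [-0.4, -0.2, -0.2]
finger_gap: 0.998
```

Run:
```python
from h import *
s=manip.sense();c=manip.get_calibration('wrist'); im=manip.snapshot('wrist'); cv2.imwrite('pics/w1.png',im); np.save('pics/w1.npy',im)
import pickle; pickle.dump((s,c),open('pics/w1.pkl','wb'))
print(s['t'],s['tcp_pos'],s['tool_rot'],s['q'],s['force'])
```

```text
1.525 [0.51603849 0.15692871 0.24212686] [-5.67667077e-02  9.98387384e-01 -2.54591514e-04  3.27642298e-04] [ 8.82272663e-02  4.12589283e-01  1.64825243e+00 -6.00359845e-04
  1.08011205e+00 -1.59588081e+00] [-0.37623444 -0.22138287 -0.18282213]
```

View pics/w1.png

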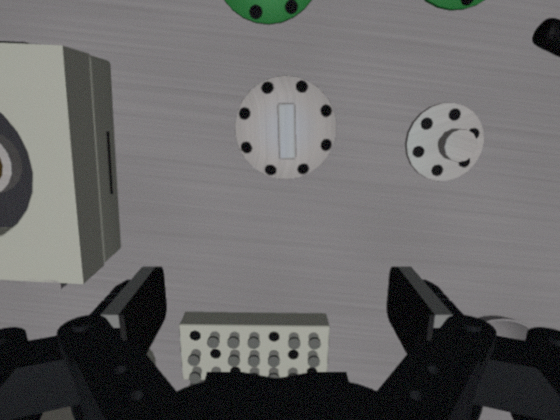

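The rotor is clear at (287,129) and the bar runs almost vertically in the image. Next I'll measure it.

Run:
```python
from h import *
import pickle
s,c=pickle.load(open('pics/w1.pkl','rb')); im=np.load('pics/w1.npy')
p=im[70:190,230:345].astype(int)
print(p[60,57],p[60,25],p[5,3], p[60,48:68].tolist())
d=p[:,:,0]-p[:,:,2]
m=((d>5)).astype('uint8'); m=cv2.morphologyEx(m,cv2.MORPH_OPEN,np.ones((3,3)))
n,l,st,ce=cv2.connectedComponentsWithStats(m); i=1+np.argmax(st[1:,4]); print(st[i],ce[i])
cn=max(cv2.findContours((l==i).astype('uint8'),0,1)[0],key=len)
P=np.array([plane(c,u+230,v+70,.074)[:2] for u,v in cn[:,0]])
r=cv2.minAreaRect((P*1000).astype('float32')); print(r, cv2.boxPoints(r))
# holes
g=im[70:190,230:345].max(2); h=(g<75).astype('uint8')
n,l,st,ce=cv2.connectedComponentsWithStats(h); 
H=np.array([plane(c,ce[k][0]+230,ce[k][1]+70,.038)[:2] for k in range(1,n) if 30<st[k,4]<300])
print(len(H),H.mean(0),np.linalg.norm(H-H.mean(0),axis=1))
print(np.sort(np.degrees(np.arctan2(*(H-H.mean(0)).T[::-1]))))
cv2.imwrite('pics/z2.png',cv2.resize(im[70:190,230:345],None,fx=5,fy=5))
```

```text
[165 160 156] [151 151 155] [122 122 123] [[131, 128, 129], [142, 141, 141], [156, 152, 150], [163, 159, 154], [165, 161, 157], [168, 163, 159], [168, 163, 158], [165, 159, 155], [168, 162, 157], [165, 160, 156], [168, 163, 159], [168, 162, 158], [168, 164, 158], [168, 163, 159], [166, 161, 157], [158, 156, 152], [141, 140, 138], [144, 142, 141], [159, 155, 154], [163, 159, 156]]
[ 50  35  14  53 668] [56.58083832 59.91467066]
((465.41082763671875, 159.1078643798828), (40.48955154418945, 10.319498062133789), 7.197486877441406) [[444.67914 161.69049]
 [445.97205 151.4523 ]
 [486.14252 156.52524]
 [484.8496  166.76343]]
8 [0.46504295 0.15896073] [0.03870506 0.03883536 0.03874679 0.03866024 0.03874904 0.03874096
 0.03880672 0.03874236]
[-148.98834047 -104.14730283  -58.9763917   -14.02614814   30.90969974
   76.02775494  120.94488261  165.99765025]
```

View pics/z2.png

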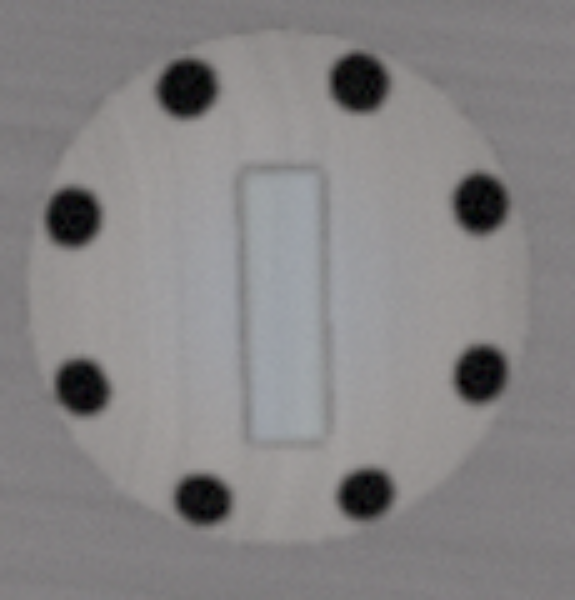

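arm_command(
  rows=[
    [[8,-43,-4],0.005,-1],
    [[8,-43,-4],0.005,-1],
    [[8,-43,-8],0.005,-1],
    [[8,-43,-8],0.005,-1],
    [[8,-43,-8],0.005,-1],
    [[8,-43,-8],0.005,-1],
    [[0,0,0],0,-1],
  ],
)

```text
t: 2.45
tcp_pos: [0.5627, -0.0998, 0.2015]
tool_rot: [-0.073, 0.997, 0.0, -0.0]
force: [-0.2, 0.1, 0.6]
finger_gap: 1.001
```

Run:
```python
from h import *
import pickle
s=manip.sense();c=manip.get_calibration('wrist'); im=manip.snapshot('wrist'); cv2.imwrite('pics/w2.png',im); np.save('pics/w2.npy',im)
pickle.dump((s,c),open('pics/w2.pkl','wb'))
print(s['t'],s['tcp_pos'],s['tool_rot'])
u,v=proj(c,[.518,-.1016,.084]).astype(int);print(u,v)
cv2.imwrite('pics/z3.png',cv2.resize(im[v-60:v+60,u-60:u+60],None,fx=5,fy=5,interpolation=cv2.INTER_CUBIC))
```

```text
2.45 [ 0.56271119 -0.09979588  0.20152447] [-7.27068040e-02  9.97353311e-01  1.10937513e-04 -2.84835690e-04]
283 144
```

View pics/w2.png

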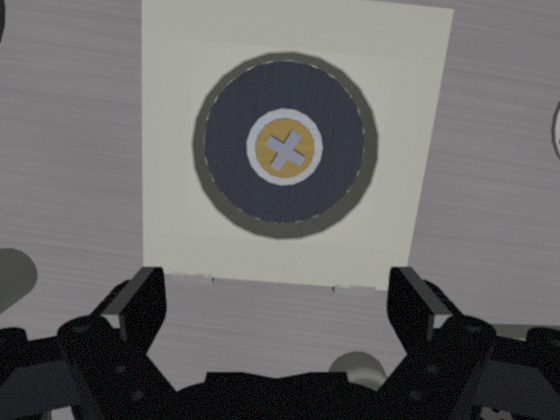

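View pics/z3.png

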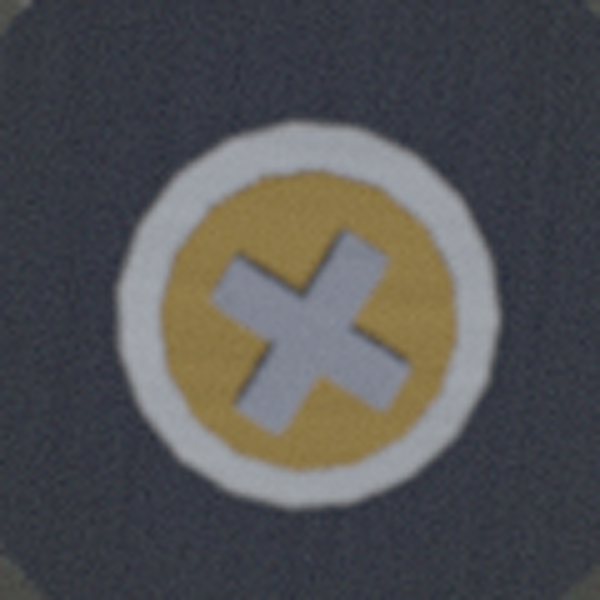

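The cross spindle is at about (286,149), inside the brass disc and white hub. Next I'll compute its centre and angle.

Run:
```python
from h import *
import pickle
s,c=pickle.load(open('pics/w2.pkl','rb')); im=np.load('pics/w2.npy').astype(int)
x0,y0=223,84; p=im[y0:y0+120,x0:x0+120]
d=p[:,:,0]-p[:,:,2]
brass=(d<-15).astype('uint8')
n,l,st,ce=cv2.connectedComponentsWithStats(brass);print(st[1:][st[1:,4]>50])
cn=np.vstack([k for k in cv2.findContours(brass,0,1)[0]])
hull=cv2.convexHull(cn)
B=np.array([plane(c,u+x0,v+y0,.067)[:2] for u,v in hull[:,0]])
print('brass centre',cv2.fitEllipse((B*1000).astype('float32')))
inside=np.zeros(d.shape,'uint8'); cv2.fillConvexPoly(inside,hull,1); inside=cv2.erode(inside,np.ones((5,5)))
cr=((d>-3)&(inside>0)&(p.max(2)>110)).astype('uint8')
n,l,st,ce=cv2.connectedComponentsWithStats(cr); i=1+np.argmax(st[1:,4]); print(st[i],ce[i])
cc=max(cv2.findContours((l==i).astype('uint8'),0,1)[0],key=len)
P=np.array([plane(c,u+x0,v+y0,.084)[:2] for u,v in cc[:,0]])*1000
r=cv2.minAreaRect(P.astype('float32'));print(r)
ys,xs=np.nonzero(l==i); Q=np.array([plane(c,u+x0,v+y0,.084)[:2] for u,v in zip(xs,ys)])*1000
m=Q.mean(0); z=(Q-m)@[1,1j]; a=np.degrees(np.angle((z**4*1).sum())/4); print(m,'angle4',a)
```

```text
[[  32   34   60   60 1968]]
brass centre ((522.1878662109375, -100.00077819824219), (42.14778518676758, 42.323734283447266), 155.0314483642578)
[ 43  47  38  39 737] [61.73677069 66.08819539]
((521.844970703125, -100.17034912109375), (22.67975616455078, 22.637805938720703), 21.261568069458008)
[ 521.84793524 -100.21668455] angle4 -23.753644241771465
```

arm_command(
  rows=[
    [[-16,43,-5],0,-1],
    [[-16,43,-10],0,-1],
    [[-16,43,-10],0,-1],
    [[-16,43,-15],0,-1],
    [[-16,43,-15],0,-1],
    [[-16,43,-15],0,-1],
    [[-1.5,1,0],0,-1],
    [[0,0,0],0,-1],
  ],
)

```text
t: 3.5
tcp_pos: [0.4644, 0.1617, 0.1327]
tool_rot: [-0.075, 0.997, -0.0, 0.0]
force: [-0.3, 0.2, 0.4]
finger_gap: 1.001
```

Run:
```python
from h import *
s=manip.sense();c=manip.get_calibration('wrist'); im=manip.snapshot('wrist'); cv2.imwrite('pics/w3.png',im); np.save('pics/w3.npy',im)
print(s['t'],s['tcp_pos'],s['tool_rot'],np.degrees(2*np.arctan2(s['tool_rot'][1],s['tool_rot'][0])))
print(proj(c,[.4652,.159,.074]))
```

```text
3.5 [0.46438835 0.16172914 0.13270791] [-7.54214121e-02  9.97151724e-01 -2.09814801e-05  2.21449897e-04] 188.65087225740908
[271.38753382 236.78594502]
```

View pics/w3.png

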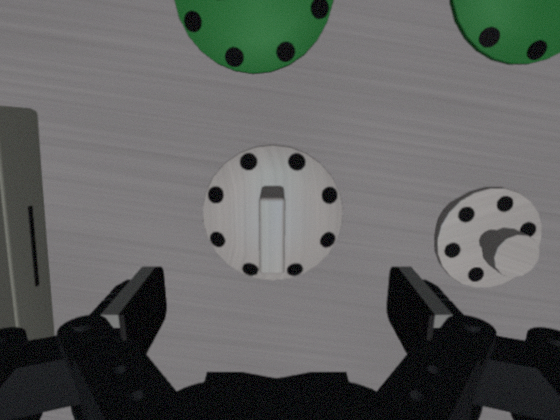

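Run:
```python
from h import *
c=manip.get_calibration('wrist'); im=np.load('pics/w3.npy')
g=im[140:290,195:350].max(2); h=(g<70).astype('uint8')
n,l,st,ce=cv2.connectedComponentsWithStats(h)
print(st)
H=np.array([plane(c,ce[k][0]+195,ce[k][1]+140,.038)[:2] for k in range(1,n) if 80<st[k,4]<600 and st[k,0]>0])
H=H[np.linalg.norm(H-[.465,.159],axis=1)<.05]
print(len(H),cv2.fitEllipse((H*1000).astype('float32')))
print(np.degrees(np.arctan2(*(H-H.mean(0)).T[::-1]))%45)
```

```text
[[    0     0   155   150 21742]
 [   45    13    17    17   208]
 [   94    14    16    16   210]
 [   13    47    15    16   185]
 [   66    47    22    10   146]
 [  127    47    15    16   187]
 [   15    92    15    15   153]
 [  126    92    14    15   153]
 [   48   124    15    11   134]
 [   93   124    14    11   132]]
9 ((466.75579833984375, 158.49673461914062), (75.15422821044922, 78.08340454101562), 9.099004745483398)
[31.95702977 29.67777788 33.45750089  9.05409076 28.39730024 33.31111982
 28.49960873 31.92048369 29.93614147]
```

arm_command(
  rows=[
    [[0.5,-1,-20],0,-1],
    [[0,0,-20],0,-1],
    [[0,0,-15],0,-1],
    [[0,0,-5],0,-1],
    [[0,0,0],0,-1],
  ],
)

```text
t: 4.18
tcp_pos: [0.4657, 0.1592, 0.0723]
tool_rot: [-0.074, 0.997, -0.0, -0.0]
force: [0.2, -0.5, 0.6]
finger_gap: 0.997
```

arm_command(
  rows=[
    [[-0.3,-0.2,-12],0,-1],
    [[0,0,-5.5],0,-1],
    [[0,0,0],0,0],
    [[0,0,0],0,0.5],
    [[0,0,0],0,1],
    [[0,0,0],0,1],
    [[0,0,0],0,1],
    [[0,0,0],0,1],
    [[0,0,0],0,1],
  ],
  squeeze=60,
)

```text
t: 5.3
tcp_pos: [0.4654, 0.1593, 0.0551]
tool_rot: [-0.074, 0.997, -0.0, 0.0]
force: [0.3, -0.5, 5.4]
finger_gap: 0.155
```

Run:
```python
from h import *
s=manip.sense();print(s['t'],s['tcp_pos'],s['force'],s['finger_gap'],np.degrees(2*np.arctan2(s['tool_rot'][1],s['tool_rot'][0])))
```

```text
5.3 [0.46541688 0.15931292 0.05512577] [ 0.26137732 -0.46287782  5.35551152] 0.15524960100573443 188.49131560523867
```

arm_command(
  rows=[
    [[0,0,10],0,1],
    [[0,0,25],0,1],
    [[0,0,35],0,1],
    [[0,0,30],0,1],
    [[9.5,-43,0],-0.09,1],
    [[9.5,-43,0],-0.09,1],
    [[9.5,-43,0],-0.09,1],
    [[9.5,-43,0],-0.09,1],
    [[9.5,-43,0],-0.1,1],
    [[9,-43,0],-0.1,1],
    [[0,-1,0],0,1],
    [[0,0,0],0,1],
  ],
)

```text
t: 6.8
tcp_pos: [0.5204, -0.0991, 0.1544]
tool_rot: [0.205, 0.979, 0.0, -0.001]
force: [-0.8, 0.5, -3.0]
finger_gap: 0.153
```

Run:
```python
from h import *
import pickle
s=manip.sense();c=manip.get_calibration('wrist');print(s['t'],s['tcp_pos'],s['force'],s['ft_torque'],s['finger_gap'],np.degrees(2*np.arctan2(s['tool_rot'][1],s['tool_rot'][0])))
pickle.dump((s,c),open('pics/w4.pkl','wb'))
im=manip.snapshot('wrist'); cv2.imwrite('pics/w4.png',im);np.save('pics/w4.npy',im)
im=manip.snapshot('scene'); cv2.imwrite('pics/s4.png',cv2.resize(im[90:310,120:420],None,fx=2.6,fy=2.6))
```

```text
6.8 [ 0.52043148 -0.09910883  0.15435776] [-0.82093224  0.46677906 -2.99932025] [0.02910362 0.04643316 0.00898841] 0.15348744221612592 156.3849455020193
```

View pics/w4.png

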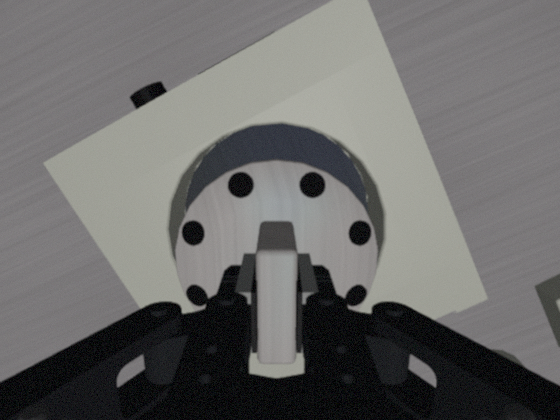

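View pics/s4.png

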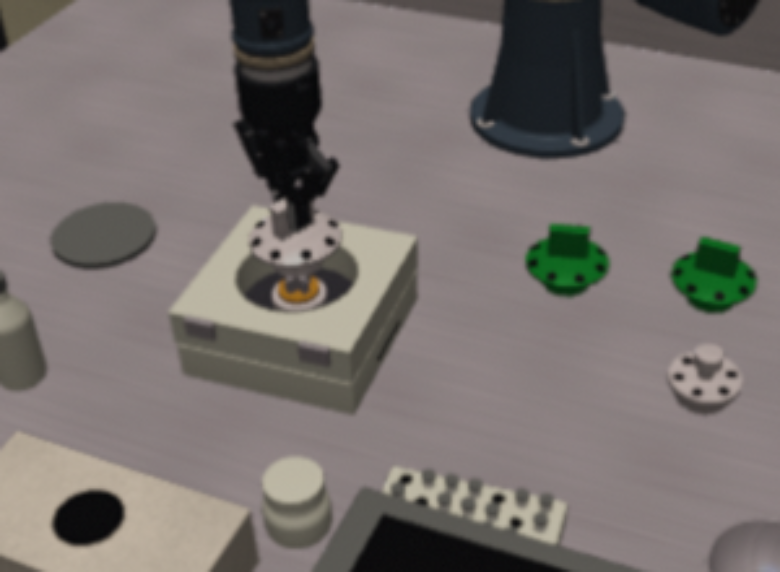

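Run:
```python
from h import *
import pickle
from scipy.optimize import least_squares
s,c=pickle.load(open('pics/w4.pkl','rb')); im=np.load('pics/w4.npy')
h=(im.max(2)<60).astype('uint8'); n,l,st,ce=cv2.connectedComponentsWithStats(h)
pts=[]
for u,v in [(240,185),(312,185),(193,233),(360,233)]:
    k=l[v,u]; print(st[k],ce[k]); pts.append(ce[k])
for z in (.137,):
    P=np.array([plane(c,u,v,z)[:2] for u,v in pts])*1000
    # model: hole angles base+22.5+45k
    def f(x):
        a=np.radians(x[2]+np.array([22.5,-22.5,67.5,-67.5])*x[3]); return np.r_[P[:,0]-x[0]-38.74*np.cos(a),P[:,1]-x[1]-38.74*np.sin(a)]
    for sg in (1,-1):
        r=least_squares(lambda x:f(np.r_[x,sg]),[520,-99,156]); print(z,sg,r.x,r.cost,s['tcp_pos'][:2]*1000)
```

```text
[229 173  24  24 467] [240.34047109 184.40899358]
[300 173  25  24 469] [312.01066098 184.43283582]
[182 221  22  24 403] [192.70967742 232.50868486]
[349 221  22  24 402] [359.539801   232.52487562]
0.137 1 [519.71034565 -98.90687311 156.41332037] 0.15939330747365718 [520.43148335 -99.10883115]
0.137 -1 [473.32050502 -78.65872882 -23.57374001] 869.8403544402564 [520.43148335 -99.10883115]
```

arm_command(
  rows=[
    [[1,-0.5,-5],0,1],
    [[0,0,-5],0,1],
    [[0,0,0],0,1],
    [[0,0,0],0,1],
  ],
)

```text
t: 7.4
tcp_pos: [0.5226, -0.1, 0.1447]
tool_rot: [0.204, 0.979, 0.0, -0.0]
force: [-1.2, -0.8, -1.7]
finger_gap: 0.147
```

arm_command(
  rows=[
    [[-0.2,0,-5],0,1],
    [[0,0,-4],0,1],
    [[0,0,-3],0,1],
    [[0,0,0],0,1],
  ],
)

```text
t: 7.9
tcp_pos: [0.5222, -0.1001, 0.1324]
tool_rot: [0.204, 0.979, 0.0, -0.0]
force: [-0.6, -0.1, -2.6]
finger_gap: 0.154
```

arm_command(
  rows=[
    [[0,0,-2],0,1],
    [[0,0,-2],0,1],
    [[0,0,-1.5],0,1],
    [[0,0,0],0,1],
  ],
)

```text
t: 8.4
tcp_pos: [0.5223, -0.1001, 0.1272]
tool_rot: [0.204, 0.979, 0.0, -0.0]
force: [0.6, -0.7, -2.4]
finger_gap: 0.155
```

arm_command(
  rows=[
    [[0,0,-2.5],0,1],
    [[0,0,-2.5],0,1],
    [[0,0,-2.5],0,1],
    [[0,0,-2.5],0,1],
    [[0,0,0],0,1],
  ],
  squeeze=80,
)

```text
t: 9.02
tcp_pos: [0.5225, -0.1002, 0.1177]
tool_rot: [0.204, 0.979, -0.0, 0.0]
force: [-1.9, 0.3, 6.4]
finger_gap: 0.15
```

arm_command(
  rows=[
    [[0,0,-1.5],0,1],
    [[0,0,-1],0,1],
    [[0,0,-0.5],0,1],
    [[0,0,0],0,1],
  ],
)

```text
t: 9.52
tcp_pos: [0.5225, -0.1002, 0.1152]
tool_rot: [0.204, 0.979, -0.0, 0.0]
force: [-2.1, 1.1, 7.8]
finger_gap: 0.149
```

arm_command(
  rows=[
    [[0,0,-1],0,1],
    [[0,0,-0.5],0,1],
    [[0,0,0],0,1],
    [[0,0,0],0,1],
  ],
)

```text
t: 10.02
tcp_pos: [0.5225, -0.1002, 0.1152]
tool_rot: [0.204, 0.979, -0.0, 0.001]
force: [-4.8, 1.8, 18.2]
finger_gap: 0.147
```

arm_command(
  rows=[
    [[0,0,-0.5],0,1],
    [[0,0,0],0,1],
    [[0,0,0],0,1],
    [[0,0,0],0,1],
  ],
)

```text
t: 10.52
tcp_pos: [0.5225, -0.1002, 0.1152]
tool_rot: [0.204, 0.979, -0.0, 0.001]
force: [-5.5, 1.6, 22.2]
finger_gap: 0.154
```

Run:
```python
from h import *
im=manip.snapshot('scene'); a=cv2.resize(im[90:310,120:420],None,fx=2.6,fy=2.6);cv2.imwrite('pics/s5.png',a)
im=manip.snapshot('wrist'); cv2.imwrite('pics/w5.png',im);np.save('pics/w5.npy',im)
c=manip.get_calibration('wrist');s=manip.sense();print(s['t'],s['tcp_pos'],s['force'],s['ft_torque'])
h=(im.max(2)<60).astype('uint8'); n,l,st,ce=cv2.connectedComponentsWithStats(h)
for k in range(1,n):
    if 300<st[k,4]<600: print(ce[k],st[k,4], plane(c,*ce[k],.098))
```

```text
10.625 [ 0.5225314  -0.10021061  0.11515212] [-5.14254111  1.82260489 22.01163218] [ 0.30620001  0.98363151 -0.00648527]
[119.94097222  82.63368056] 576 [ 0.42865937 -0.12489434  0.098     ]
[240.33978495 184.31827957] 465 [ 0.48320231 -0.09920778  0.098     ]
[311.99785408 184.41201717] 466 [ 0.4949471  -0.07234008  0.098     ]
[178.74634146 206.13902439] 410 [ 0.48131062 -0.12662424  0.098     ]
[192.745 232.35 ] 400 [ 0.49389483 -0.12646999  0.098     ]
[359.59493671 232.36962025] 395 [ 0.52215976 -0.06159191  0.098     ]
```

View pics/s5.png

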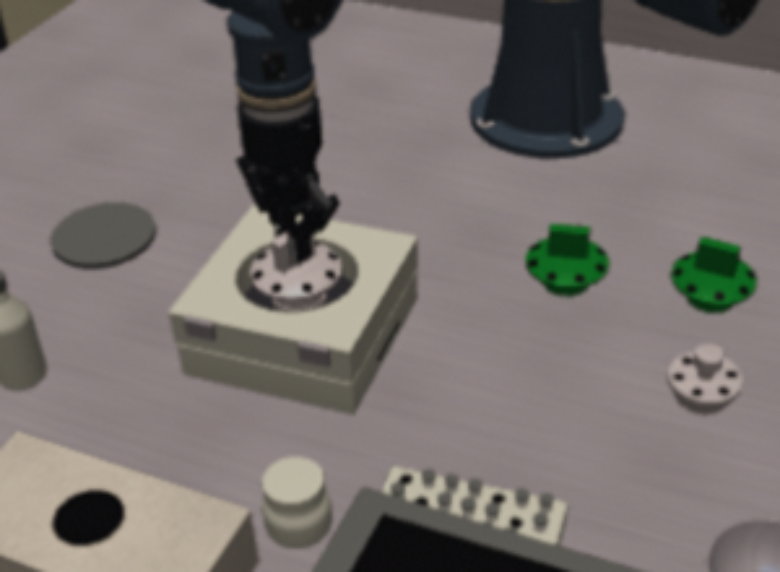

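View pics/w5.png

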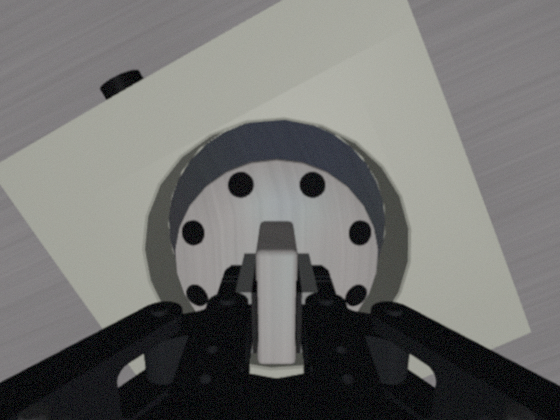

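The holes sit at the same wrist pixels as before insertion, so nothing slipped in the grip. The underside is at 0.1152 − 0.0551 = 0.0601 m, which is hub level. I'm handing in while still pressing.

```bash
python3 -c "
from h import *
print(manip.sign_off()); s=manip.sense(); print(s['t'],s['tcp_pos'],s['force'])"
```

```text
the job is handed in; nothing more can be done
None
the job is handed in; nothing more can be done
```

I gripped the rotor by its bar and turned it about 32° above the bowl to match the measured spindle angle. I then lowered it straight onto the splines, so it meshed without needing a turn while resting on the spindle. It was pushed home and handed in at about 10.6 s with the fingers still pressing it down.

**Last checks:**
- **Depth:** the underside works out at about 60.1 mm above the counter, and the hub is at 60 mm. The tool stopped there while the upward force rose from 8 N to 22 N, so the rotor was against the hub and no longer only on the spring.
- **Grip:** the rotor's holes were at the same wrist-picture positions before and after insertion, so it had not slipped in the fingers.
- **Surroundings:** in the last scene picture, the other rotor, the green look-alikes and the other items in view had not moved.
- **Side load:** about 5 N sideways remained at the end.
- **Not confirmed:** the state was not readable after hand-in, so I have no check of the final second. No check failed or disagreed, except one rotor re-measurement just before the grasp. It was spoiled by a shadow picked up as a hole, so I kept the earlier value.

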